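Index the drilling turntable to the next hole

ROBOT

A 6-joint arm with a two-finger parallel gripper is mounted at the origin on the work surface. World frame = base frame: x ahead of the robot, y to its left, z up, the work surface at z = 0. Lengths are in m, angles in rad, forces in N, time in s.
With the tool pointing down it reaches from about 0.325 to 0.9 m from the base axis. Payload 3.5 kg.
Tool frame: the origin (TCP) lies midway between the tips of the shut fingers; the grasp point (between the pads) lies 19 mm behind it (manip.grip_point_offset is the distance from the TCP to the grasp point, in m); x points along the fingers, y is the direction in which the jaws open and shut, and the axes are right-handed (so a half turn about x gives the same grasp; the last joint's range is limited). The gripper opens to 85 mm and grips with 20 to 120 N. Pads are 22 mm wide; open, the fingers measure 114 mm over their backs; the gripper's body (76 mm by 85 mm) begins 54 mm behind the grasp point. The pads swing forward as they close: fully open they stand 13 mm farther back than shut.
Start: joints at [1.031, 0.276, -0.026, 1.268, 0, 1.467], TCP at [0.264, 0.566, 0.231] pointing down, gripper open.
Joint ranges: [-3.12, 3.12], [-0.85, 1.88], [-1.08, 1.24], [-1.95, 2.15], [-1.57, 1.53], [-3.14, 3.14]. Speed limits (rad/s): [2.57, 2.57, 3.14, 3.14, 3.14, 3.14].

INTERFACE

Orientations are given as a unit quaternion [w, x, y, z].
In Python, from bench import manip gives the robot as it stands. The module is installed in compiled form; this text tells all that it offers.
- The arm moves only by the shell command python3 -m pendant 'ROWS' [FORCE]. ROWS is JSON, a list that holds one entry, the list of rows, each a list of 7 numbers: the shift along the tool's x, y, z in mm, then the turn, a rotation vector about the tool's x, y, z in rad, then the finger opening in mm, from 0 to 85.4. A call has exactly 5 rows; each row shifts and turns the pose as measured when the row begins, along the tool's axes as they then stand; what a row does not reach is not made up. A row lasts 1/12 s, in which the tool goes at most 41.7 mm and 7.16 degrees, less where a joint would pass 70% of its speed; a pose out of reach is approached as far as the arm can. A call is refused whole if a number of a shift passes 41.7 or a number of a turn 0.125, either way. A call with a gripper value outside its range is refused whole. The fingers move at their own pace and stop on an object; FORCE is the grip in N (left out, the last holds). Time passes only in rows, so rows that do not move let the fingers close, or fill a call up. It gives the time, the measured TCP pose, the force and the opening at its end, in the units of the state.
- manip.read_state(): the state, without advancing time (a new reading comes with each control period).
- manip.camera(name): name is "side" or "top" or "wrist"; returns the picture (384x512x3 uint8, red, green, blue); there is no depth.
- manip.camera_info(name): a dict with "fx", "fy", "cx", "cy" (pixels), "T" (4x4, takes a point from camera to world coordinates). Camera axes: x right, y down, z forward; pixel columns grow to the right and rows downward; lengths in m; the calibration is good to about 2 mm. A picture is of the moment at which its call begins: read the wrist's pose just before it. camera_info takes no time and is no camera call; for the wrist camera it gives the pose at the moment of the call.
- manip.finish_job(): hands the job in, once; it reports no verdict.
Trained networks look in the newest picture that a camera, given by its name, has taken for a name from the list of things; names that differ only in an ending like _2 or _b are one class to them, and where a whole thing is asked for, a point or a joint stands for the part that bears it (a point fixed in the world has none). Each returns a list of dicts, best first, with "score" (0 to 1); they miss things now and then, are a little off and sometimes report something else, mostly with a low value. They report only what shows in the picture. A call takes as long as a camera call.
- manip.find_in(thing, camera): "centre" ([x, y, z] in m, in world coordinates, good to about 4 mm: the middle of the surface that is visible of it).
- manip.cut_out(thing, camera): "region" (384x512 bool, what is visible of it).
The state is a dict: "clock": time; "joints": joint angles; "joint_velocities": joint speeds; "effort": joint torques, N m; "ee_pos": TCP position; "eef_rot": TCP orientation; "contact_force": force on the tool from outside, world axes, zero at the start; "torque": the same for the moment, N m; "gripper_width": finger opening in m.
Only numpy, scipy, OpenCV 4.12 (cv2) and the standard library are available. Lean on these libraries where they do the work, as an engineer would, in place of code of your own. Each camera call takes 0.05 s, during which the arm holds its last target.

TASK

The hole under the drill bush is finished: bring the next one round. Press the red knob of the indexing plunger in with the fingertips, turn the table clockwise (seen from above) to the very next hole in the index ring, not past it, and let the plunger spring fully back out so that the table is locked there. Grip nothing, and leave the loose things on the bench where they are.

Things in the scene. Friction and masses are not known exactly. Their poses are not given: they have to be found in the camera images.
- index_base: Fixed base of the turntable: blue round casting, 320 mm across, with a flat steel index ring on top (300 mm across, its top 56 mm above the bench). The ring has 8 bores, 45 degrees apart at 120 mm radius, joined by a narrow dark slot; a yellow tick outside each bore. Origin on the upright axis at bench height, z up.
- table_axis (a point): Point on the upright axis about which the table turns, at the height of the index ring's top (56 mm above the bench).
- hub_top (a point): Top of the middle of the work, on the axis, 137 mm above the bench: nut on a brown pipe flange (hub 68 mm across, to 116 mm; flange 144 mm across, to 92 mm) on an aluminium disc (186 mm across, to 78 mm). A dark steel index arm, 30 mm wide, top at 70 mm, runs out from the disc over the ring and carries the plunger. All of it turns.
- column_top (a point): Top of the fixed steel column beside the table, 188 mm from the axis, 134 mm above the bench, about 42 mm across at its cap. From it a dark bracket (underside at 109 mm) reaches in to a brass drill bush 56 mm from the axis. It stands opposite to where the plunger works.
- knob_top (a point): Centre of the flat top of the red press knob of the plunger: 32 mm across, 10 mm thick, top 112 mm above the bench when out, 120 mm from the axis. It moves straight down when pressed and goes round with the table. The steel housing under it (31 mm across, 70 to 91 mm high) may be pushed from the side.
- next_hole (a point): Centre of the next bore of the index ring clockwise from the start, at the ring's top: 45 degrees round from the plunger, fixed to the base.
- index_plunger (a joint): Plunger travel in m: 0 fully out (locked in a bore), grows as the knob is pressed down, stop at 0.011. Spring 5 N at 0, 10 N at 0.011. The table is free from about 0.0085 on. Let go between bores it rides under the ring at about 0.008; over a bore it springs back to 0 (finds the bore from within about 3 mm). Side play in a bore 1 mm.
- turntable (a joint): Angle of the table in rad: 0 within 0.01 at the start, locked in a bore; grows clockwise seen from above; the next bore is at 0.785. It turns with a drag of about 2 N felt at the knob, so that the pressed knob can be dragged round by a fingertip resting on it; it stays where it is left.
- coupling: Loose brown pipe coupling standing on the bench, 50 mm across, 55 mm high; origin under its centre.
- cement_can: Loose red can, 72 mm across, 95 mm high; origin under its centre.
- water_bottle: Loose pale bottle with a red cap, 64 mm across, 170 mm high; origin under its centre.
- wrench: Loose steel wrench lying on the bench, 170 mm long along its x axis; origin under its middle.

How it is judged:
On the way, in this order (a step that is already met when the one before it is completed fails the run):
1. the plunger is pressed in at the first hole (value of joint index_plunger above 0.0075 m and value of joint turntable below 0.1 rad), for 0.1 s.
2. the table is turned clockwise, between the two holes (value of joint turntable above 0.25 rad and value of joint index_plunger above 0.006 m), for 0.1 s.
At the end, for the whole second after the job is handed in: The table rests at the next hole clockwise (45 degrees from the start, within 1.7 degrees), with the plunger sprung back out to within 2 mm of fully out (value of joint turntable between 0.755 and 0.815 rad and value of joint index_plunger below 0.002 m and velocity of joint turntable between -0.05 and 0.05 rad/s); the robot touches nothing.
It fails at once if the table is turned more than 10 degrees past the next hole (value of joint turntable above 0.96 rad).
It fails at once if the table is turned anticlockwise by more than 10 degrees (value of joint turntable below -0.175 rad).
It fails at once if the knob is taken between the fingers instead of pressed (horizontal distance between the grasp point and knob_top below 0.012 m and z of the grasp point in the frame of knob_top below 0.009 m).
It fails at once if a loose thing is lifted, carried or pushed more than 15 mm (distance of any of coupling, cement_can, water_bottle, wrench from where it was at the start of the episode above 0.015 m).
It also fails if it takes over 38 s, if anything falls off the work surface, if the arm or the gripper's body presses on something with over 40 N, if the wrist force passes 120 N, or if a joint passes its speed limit or range.

## Working session

There is one attempt and no reset: what is moved stays moved. The work goes in short steps, Python scripts to look and compute and a shell command to move; the robot and the scene stay as the last step left them, time stands still between calls to the robot, and variables do not carry over. Pictures are saved under pics/ and viewed, and the job is handed in when it is done.

```bash
mkdir -p pics; cat > h.py <<'E'
from bench import manip
import numpy as np, cv2
def pic(c,n):
    im=manip.camera(c); cv2.imwrite(f'pics/{n}.png',im[:,:,::-1]); return im
def proj(c,p):
    i=manip.camera_info(c);q=np.linalg.inv(i['T'])@np.r_[p,1];return i['fx']*q[0]/q[2]+i['cx'],i['fy']*q[1]/q[2]+i['cy']
def ray(c,u,v,z):
    i=manip.camera_info(c);T=np.array(i['T']);d=T[:3,:3]@[(u-i['cx'])/i['fx'],(v-i['cy'])/i['fy'],1];o=T[:3,3];return o+d*(z-o[2])/d[2]
E
python3 - <<'E'
from h import *
s=manip.read_state();print(s)
for c in('top','side'):
    pic(c,c+'0')
    for t in('knob_top','hub_top','column_top','next_hole','table_axis','index_base'):
        print(c,t,[(np.round(d['centre'],3),round(d['score'],2)) for d in manip.find_in(t,c)[:2]])
print(manip.read_state()['clock'])
E
```

```text
{'clock': 0.0, 'joints': array([ 1.03063519e+00,  2.77208920e-01, -2.79014410e-02,  1.26796417e+00,
        5.20434890e-06,  1.46739640e+00]), 'joint_velocities': array([ 0.00130896, -0.00147701,  0.00116359,  0.00130495, -0.00057279,
       -0.00127541]), 'effort': array([ 2.26016491e-03, -4.45503688e+01,  2.95205802e+01,  1.64267019e-02,
       -7.90174113e-05,  4.13515792e-06]), 'ee_pos': array([0.26398719, 0.56565885, 0.23010285]), 'eef_rot': array([ 0.69005576,  0.15243032,  0.69056872, -0.1539574 ]), 'contact_force': array([0.29624274, 0.21739094, 0.30441075]), 'torque': array([-0.00122686,  0.00442326,  0.03027965]), 'gripper_width': 0.08538307295205289}
top knob_top [(array([0.449, 0.038, 0.112]), 0.5)]
top hub_top [(array([0.56 , 0.039, 0.061]), 0.96)]
top column_top [(array([0.554, 0.039, 0.054]), 0.78), (array([0.55 , 0.049, 0.093]), 0.33)]
top next_hole [(array([0.557, 0.039, 0.052]), 0.95), (array([0.446, 0.038, 0.11 ]), 0.62)]
top table_axis [(array([0.558, 0.039, 0.059]), 0.9)]
top index_base [(array([0.557, 0.037, 0.054]), 0.97)]
side knob_top [(array([ 0.574, -0.001,  0.055]), 0.6), (array([0.444, 0.033, 0.114]), 0.38)]
side hub_top [(array([ 0.572, -0.001,  0.058]), 0.93)]
side column_top [(array([ 0.574, -0.004,  0.057]), 0.59)]
side next_hole [(array([ 0.577, -0.002,  0.057]), 0.81)]
side table_axis [(array([ 0.578, -0.001,  0.058]), 0.68)]
side index_base [(array([ 0.577, -0.002,  0.053]), 0.69)]
0.7
```

View pics/top0.png

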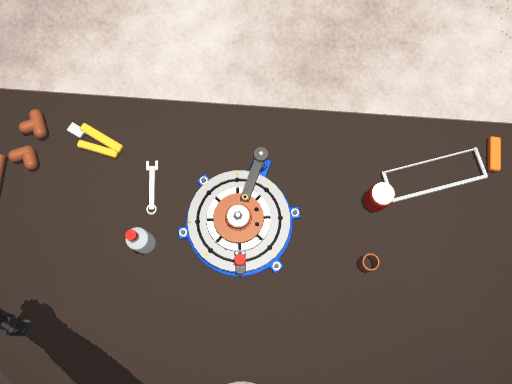

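View pics/side0.png

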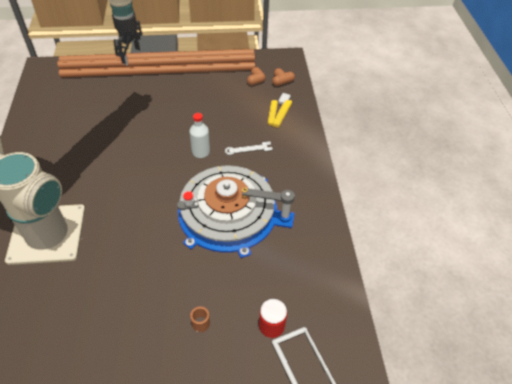

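```bash
python3 - <<'E'
from h import *
from scipy.spatial.transform import Rotation as R
im=cv2.imread('pics/top0.png');h=cv2.cvtColor(im,cv2.COLOR_BGR2HSV)
m=((h[...,0]<8)|(h[...,0]>172))&(h[...,1]>150)&(h[...,2]>80)
n,l,st,c=cv2.connectedComponentsWithStats(m.astype(np.uint8))
for i in range(1,n):
    if st[i,4]>40: print(st[i],c[i],ray('top',*c[i],.112))
m=(h[...,0]>22)&(h[...,0]<35)&(h[...,1]>120)&(h[...,2]>100)
n,l,st,c=cv2.connectedComponentsWithStats(m.astype(np.uint8))
for i in range(1,n):
    if st[i,4]>3: print('y',st[i],c[i],ray('top',*c[i],.056))
s=manip.read_state();print(R.from_quat(s['eef_rot'],scalar_first=True).as_matrix())
E
```

```text
[364 185  26  27 235] [372.08085106 201.90212766] [ 0.63251715 -0.3239025   0.112     ]
[125 229  12  12 103] [130.51456311 234.7184466 ] [0.49092598 0.33997576 0.112     ]
[234 254  12  11 102] [239.29411765 259.16666667] [0.44566113 0.03519245 0.112     ]
y [ 77 123  45  34 627] [ 98.92982456 141.48325359] [0.7721662  0.48699618 0.056     ]
y [236 172   2   3   6] [236.5 173. ] [0.70435408 0.06608747 0.056     ]
y [285 217   4   1   4] [286.5 217. ] [ 0.58264141 -0.0896826   0.056     ]
[[ 1.15256434e-05  4.23044695e-01  9.06108816e-01]
 [ 4.12372701e-05  9.06108815e-01 -4.23044695e-01]
 [-9.99999999e-01  4.22413163e-05 -7.00172128e-06]]
```

The top view shows world x up and y left. The knob is at px (240,259), hub nut about (238,216), column cap (261,154), bottle (140,240). Clockwise from above takes the knob towards the left (+y). I'll refine these positions next.

```bash
python3 - <<'E'
from h import *
im=cv2.imread('pics/top0.png')
cv2.imwrite('pics/topc.png',cv2.resize(im[140:285,170:310],None,fx=4,fy=4,interpolation=cv2.INTER_CUBIC))
print(ray('top',238,215.5,.137),ray('top',261,154,.134),manip.camera_info('top'))
E
```

```text
[0.5616698  0.04727379 0.137     ] [ 0.74298471 -0.0030587   0.134     ] {'fx': 471.8926011185352, 'fy': 471.8926011185352, 'cx': 256.54165815611543, 'cy': 199.69539992221146, 'T': array([[ 0.07215305, -0.97307983,  0.21888259,  0.32501024],
       [-0.99738557, -0.07127242,  0.01192724, -0.01558729],
       [ 0.00399414, -0.21917093, -0.9756783 ,  1.40529538],
       [ 0.        ,  0.        ,  0.        ,  1.        ]])}
```

View pics/topc.png

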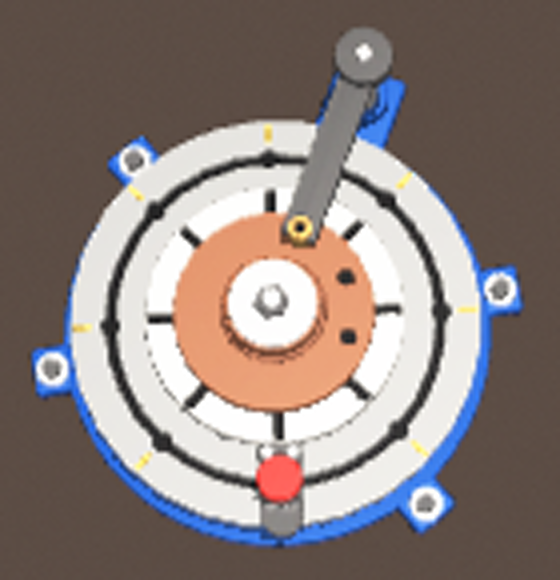

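The crop shows seven visible bores in the ring, e.g. (268,158), (386,200) and (163,441), with the red knob top at (279,478) covering the eighth. The next clockwise bore is (163,441). I'll fit the axis from the bores.

```bash
cat >> h.py <<'E'
from scipy.spatial.transform import Rotation as R
B=[(268,158),(386,200),(442,312),(400,431),(163,441),(109,326),(155,212)]
def P(b): return (b[0]+.5)/4-.5+170,(b[1]+.5)/4-.5+140
def totool(d):
    s=manip.read_state();M=R.from_quat(s['eef_rot'],scalar_first=True).as_matrix();return np.round(M.T@np.array(d)*1000,1)
E
python3 - <<'E'
from h import *
from scipy.optimize import least_squares
W=np.array([ray('top',*P(b),.056)[:2] for b in B])
k=[4,3,2,1,-1,-2,-3]; k=np.array([4,5,6,7,1,2,3])
# angle of bore k: a0 - k*45deg (clockwise)
f=lambda p:(np.c_[p[0]+.12*np.cos(p[2]-k*np.pi/4),p[1]+.12*np.sin(p[2]-k*np.pi/4)]-W).ravel()
r=least_squares(f,[.56,.04,np.pi+0.1]);print(r.x,np.degrees(r.x[2]),np.round(r.fun*1000,1))
x,y,a=r.x
for t in range(0,46,9): print(t,x+.12*np.cos(a-np.radians(t)),y+.12*np.sin(a-np.radians(t)))
print('knob',ray('top',*P((279,478)),.112), 'hub',ray('top',*P((271,299)),.137),'col',ray('top',*P((364,52)),.134))
s=manip.read_state()
print(totool(np.r_[x+.12*np.cos(a),y+.12*np.sin(a),.15]-s['ee_pos']))
E
```

```text
[0.56546935 0.04873304 3.26383951] 187.00422867614876 [-1.1 -0.8 -0.1 -0.1  0.7  0.9  0.8  0.8 -0.4  0.6 -0.7 -1.   0.7 -0.3]
0 0.4463648913651649 0.03409993317714418
9 0.44554214189591956 0.052912133318831225
18 0.4476723983033097 0.07162143043280124
27 0.4527032066046696 0.08976713953151108
36 0.46051069160332436 0.1069024530347947
45 0.47090260710705 0.1226054426553562
knob [0.44579022 0.03498124 0.112     ] hub [0.56466519 0.04923116 0.137     ] col [ 0.746966  -0.0017171  0.134    ]
[  81.3 -405.3  390. ]
```

```bash
python3 -m pendant '[[[0,-29,28,0,0,0,0],[0,-29,28,0,0,0,0],[0,-29,28,0,0,0,0],[0,-29,28,0,0,0,0],[0,-29,28,0,0,0,0]]]' 30; python3 -m pendant '[[[0,-29,28,0,0,0,0],[0,-29,28,0,0,0,0],[0,-29,28,0,0,0,0],[0,-29,28,0,0,0,0],[0,-29,28,0,0,0,0]]]'
python3 - <<'E'
from h import *
s=manip.read_state();print(s['joints'],totool(np.r_[.446,.0345,.15]-s['ee_pos']))
E
```

```text
clock: 1.12
ee_pos: [0.3311, 0.3778, 0.2301]
eef_rot: [0.692, 0.151, 0.691, -0.147]
contact_force: [-0.3, -0.7, 0.3]
gripper_width: 0.0253
clock: 1.53
ee_pos: [0.3999, 0.1808, 0.2305]
eef_rot: [0.693, 0.151, 0.69, -0.145]
contact_force: [0.7, 0.6, 0.8]
gripper_width: -0.0001
[ 0.27361544 -0.06443304 -0.41095987  1.21564675  0.0053032   0.6942761 ] [  79.7 -115.5  101.5]
```

```bash
python3 -m pendant '[[[12,-27,24,0,0,0,0],[12,-27,24,0,0,0,0],[12,-27,24,0,0,0,0],[12,-25,22,0,0,0,0],[8,-6,5,0,0,0,0]]]' 
python3 - <<'E'
from h import *
s=manip.read_state();print(s['eef_rot'],totool(np.r_[.446,.0345,.135]-s['ee_pos']));print(R.from_quat(s['eef_rot'],scalar_first=True).as_matrix().round(3))
pic('wrist','w1')
E
```

```text
clock: 1.95
ee_pos: [0.4516, 0.027, 0.1773]
eef_rot: [0.698, 0.154, 0.684, -0.146]
contact_force: [-0.3, 0.5, -0.1]
gripper_width: 0.0001
[ 0.69821337  0.15358258  0.68385871 -0.14576605] [42.2  3.9 -8.9]
[[ 0.022  0.414  0.91 ]
 [ 0.007  0.91  -0.414]
 [-1.     0.015  0.017]]
```

View pics/w1.png

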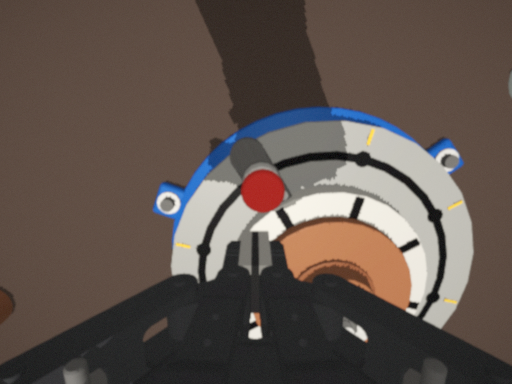

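```bash
python3 - <<'E'
from h import *
print(ray('wrist',263,191,.112),manip.camera_info('wrist')['T'].round(3))
print(proj('wrist',[.446,.0345,.112]),proj('wrist',[.471,.1226,.056]))
E
python3 -m pendant '[[[8,3,-6,0,0.017,-0.015,0],[8,1,-2,0,0,0,0],[8,0,-1,0,0,0,0],[6,0,0,0,0,0,0],[0,0,0,0,0,0,0]]]'
python3 - <<'E'
from h import *
s=manip.read_state();print(s['ee_pos'],totool(np.r_[.446,.0345,.115]-s['ee_pos']));print(R.from_quat(s['eef_rot'],scalar_first=True).as_matrix().round(3))
E
```

```text
[0.44214163 0.03855286 0.112     ] [[ 0.413  0.868  0.275  0.381]
 [ 0.911 -0.398 -0.11   0.057]
 [ 0.014  0.296 -0.955  0.318]
 [ 0.     0.     0.     1.   ]]
(np.float64(260.0188001307242), np.float64(197.92358642676493)) (np.float64(360.4085179651416), np.float64(163.01359033008134))
clock: 2.42
ee_pos: [0.4419, 0.0389, 0.1432]
eef_rot: [0.689, 0.149, 0.694, -0.149]
contact_force: [0.5, 0.4, -0.2]
gripper_width: -0.0
[0.44188526 0.03893729 0.14320074] [28.2 -2.3  5.8]
[[-0.006  0.412  0.911]
 [ 0.002  0.911 -0.412]
 [-1.    -0.001 -0.006]]
```

```bash
python3 - <<'E'
from h import *
im=pic('wrist','w2')
h=cv2.cvtColor(im,cv2.COLOR_RGB2HSV)
m=((h[...,0]<8)|(h[...,0]>172))&(h[...,1]>150)&(h[...,2]>110)
n,l,st,c=cv2.connectedComponentsWithStats(m.astype(np.uint8))
for i in range(1,n):
    if st[i,4]>100: print(st[i],c[i],ray('wrist',*c[i],.112))
print(proj('wrist',[.446,.0345,.112]),proj('wrist',[.471,.1226,.056]))
s=manip.read_state();print(s['ee_pos'])
E
```

```text
[ 230  205   49   36 1218] [254.42364532 221.45812808] [0.43928671 0.03982807 0.112     ]
(np.float64(251.07666351007805), np.float64(233.82346015344757)) (np.float64(366.1009060029661), np.float64(189.4767063635153))
[0.44197379 0.03895063 0.14357592]
```

View pics/w2.png

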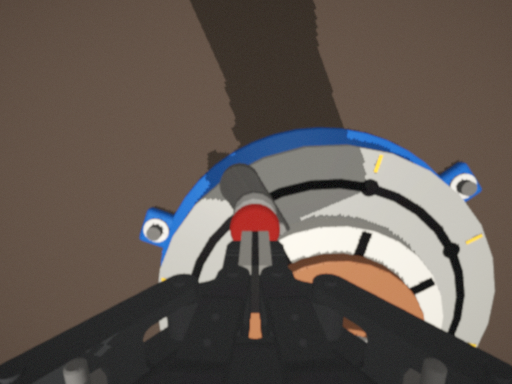

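The wrist view shows the knob centre at about (254,229) and the next bore at (370,187). That is within 2–3 mm of the top-camera fit, so I'll use the mean and go down onto the knob.

```bash
python3 -m pendant '[[[8,-1,3,0,0.006,0,0],[8,0,0,0,0,0,0],[8,0,0,0,0,0,0],[6,0,0,0,0,0,0],[3,0,0,0,0,0,0]]]'
python3 -m pendant '[[[3,0,0,0,0,0,0],[3,0,0,0,0,0,0],[3,0,0,0,0,0,0],[2,0,0,0,0,0,0],[2,0,0,0,0,0,0]]]'
```

```text
clock: 2.88
ee_pos: [0.4462, 0.0384, 0.1095]
eef_rot: [0.689, 0.149, 0.694, -0.147]
contact_force: [-1.3, 0.1, 6.3]
gripper_width: 0.0001
clock: 3.3
ee_pos: [0.4464, 0.0384, 0.1009]
eef_rot: [0.688, 0.149, 0.695, -0.147]
contact_force: [-8.1, 0.3, 21.0]
gripper_width: -0.0001
```

```bash
python3 -m pendant '[[[2,2.5,-1.5,0.02,0,0,0],[2,5.2,-2.9,0.05,0,0,0],[2,5.2,-2.9,0.05,0,0,0],[2,5.2,-2.9,0.05,0,0,0],[2,5.2,-2.9,0.05,0,0,0]]]'
python3 - <<'E'
from h import *
s=manip.read_state();print(s['joints'],R.from_quat(s['eef_rot'],scalar_first=True).as_matrix().round(3))
pic('top','t1');im=cv2.imread('pics/t1.png');cv2.imwrite('pics/t1c.png',cv2.resize(im[140:285,170:310],None,fx=4,fy=4,interpolation=cv2.INTER_CUBIC))
E
```

```text
clock: 3.72
ee_pos: [0.447, 0.061, 0.1009]
eef_rot: [0.668, 0.225, 0.671, -0.23]
contact_force: [-6.3, -1.4, 18.0]
gripper_width: 0.0
[-0.00415045  0.08808022 -0.5528422   0.93754201 -0.00575287  0.65039342] [[-0.008  0.609  0.793]
 [-0.006  0.793 -0.609]
 [-1.    -0.009 -0.003]]
```

View pics/t1c.png

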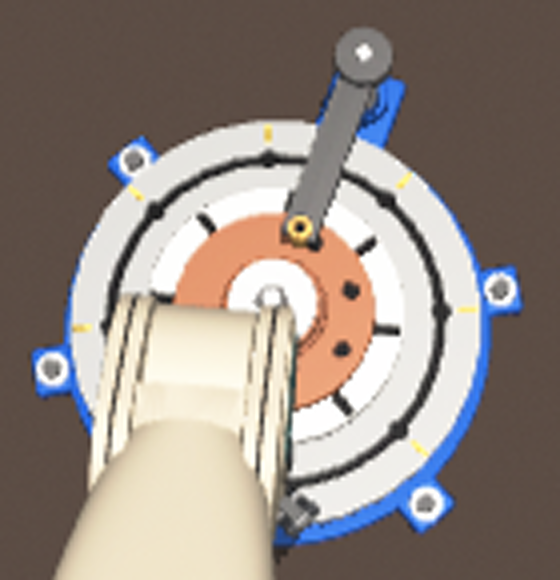

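The disc slots show the table has turned about 10° with the knob and has not slipped. I'll measure the table angle from the slots in each view while continuing.

```bash
cat >> h.py <<'E'
AX=(.5655,.0487)
def prof(im):
    a=np.radians(np.arange(-100,60,.25)); o=np.zeros(len(a))
    for r in (.078,.082,.086):
        uv=np.array([proj('top',[AX[0]+r*np.cos(t),AX[1]+r*np.sin(t),.078]) for t in a]).astype(np.float32)
        o+=cv2.remap(cv2.cvtColor(im,cv2.COLOR_BGR2GRAY),uv[:,:1],uv[:,1:],cv2.INTER_LINEAR)[:,0]
    return np.degrees(a),o/3
def slots(im):
    from scipy.signal import find_peaks
    a,o=prof(im);p,_=find_peaks(-o,prominence=60,distance=40);
    r=[]
    for i in p:
        w=np.clip(180-o[max(0,i-16):i+17],0,None);r.append(round(float((w*a[max(0,i-16):i+17]).sum()/w.sum()),1))
    return r
E
python3 - <<'E'
from h import *
print(slots(cv2.imread('pics/top0.png')),slots(cv2.imread('pics/t1.png')))
E
python3 -m pendant '[[[2,5.2,-3.1,0.05,0,0,0],[2,5.2,-3.1,0.05,0,0,0],[2,5.2,-3.1,0.05,0,0,0],[2,5.2,-3.1,0.05,0,0,0],[2,5.2,-3.1,0.05,0,0,0]]]'
python3 - <<'E'
from h import *
s=manip.read_state();print(s['joints'],R.from_quat(s['eef_rot'],scalar_first=True).as_matrix().round(3))
pic('top','t2');print(slots(cv2.imread('pics/t2.png')))
E
```

```text
clock: 4.18
ee_pos: [0.4537, 0.0915, 0.1009]
eef_rot: [0.633, 0.31, 0.635, -0.316]
contact_force: [-5.7, -0.0, 16.9]
gripper_width: -0.0002
[ 0.06269063  0.10845663 -0.52968462  0.94038048 -0.00565892  0.98085705] [[-0.007  0.794  0.607]
 [-0.006  0.607 -0.794]
 [-1.    -0.01   0.   ]]
[-64.0, -19.5, 26.1]Traceback (most recent call last):
  File "<stdin>", line 2, in <module>
  File "h.py", line 23, in slots
    a,o=prof(im);p,_=find_peaks(-o,prominence=60,distance=40);
        ~~~~^^^^
  File "h.py", line 18, in prof
    uv=np.array([proj('top',[AX[0]+r*np.cos(t),AX[1]+r*np.sin(t),.078]) for t in a]).astype(np.float32)
                 ~~~~^^^^^^^^^^^^^^^^^^^^^^^^^^^^^^^^^^^^^^^^^^^^^^^^^^
  File "h.py", line 6, in proj
    i=manip.camera_info(c);q=np.linalg.inv(i['T'])@np.r_[p,1];return i['fx']*q[0]/q[2]+i['cx'],i['fy']*q[1]/q[2]+i['cy']
ValueError: time passes only in moves, steps and waits
```

```bash
sed -i 's/^def prof/_I={}\ndef info(c):\n    if c=="wrist": return manip.camera_info(c)\n    if c not in _I: _I[c]=manip.camera_info(c)\n    return _I[c]\ndef prof/; s/i=manip.camera_info(c)/i=info(c)/' h.py
python3 - <<'E'
from h import *
for n in('top0','t1','t2'): print(slots(cv2.imread(f'pics/{n}.png')))
E
```

```text
[-83.2, -38.1, -19.6, 6.9, 51.9]
[-94.3, -48.9, -3.7, 40.9]
[-64.0, -19.5, 26.1]
```

```bash
python3 -m pendant '[[[2,5.2,-3.1,0.05,0,0,0],[2,5.2,-3.1,0.05,0,0,0],[2,5.2,-3.1,0.05,0,0,0],[2,5.2,-3.1,0.05,0,0,0],[2,3.5,-2,0.03,0,0,0]]]'
python3 - <<'E'
from h import *
s=manip.read_state();print(R.from_quat(s['eef_rot'],scalar_first=True).as_matrix().round(3))
pic('top','t3');print(slots(cv2.imread('pics/t3.png')));v=manip.read_state()['ee_pos'][:2]-AX;print(185.05-np.degrees(np.arctan2(v[1],v[0])),np.hypot(*v))
E
```

```text
clock: 4.65
ee_pos: [0.4689, 0.1199, 0.1009]
eef_rot: [0.59, 0.387, 0.592, -0.389]
contact_force: [-5.7, 1.3, 14.5]
gripper_width: -0.0001
[[-0.004  0.917  0.399]
 [-0.     0.399 -0.917]
 [-1.    -0.003 -0.001]]
[-79.6, -34.6, -19.6, 10.8, 55.5]
41.97433292791305 0.1198255783891477
```

```bash
python3 -m pendant '[[[2,2.6,-1.5,0.025,0,0,0],[2,2.6,-1.5,0.025,0,0,0],[2,0,0,0,0,0,0],[2,0,0,0,0,0,0],[2,0,0,0,0,0,0]]]'
python3 - <<'E'
from h import *
s=manip.read_state();print(R.from_quat(s['eef_rot'],scalar_first=True).as_matrix().round(3))
pic('top','t4');print(slots(cv2.imread('pics/t4.png')));v=manip.read_state()['ee_pos'][:2]-AX;print(185.05-np.degrees(np.arctan2(v[1],v[0])),np.hypot(*v))
E
```

```text
clock: 5.12
ee_pos: [0.4769, 0.1292, 0.101]
eef_rot: [0.58, 0.407, 0.582, -0.4]
contact_force: [-4.3, 0.5, 12.6]
gripper_width: 0.0001
[[ 0.004  0.937  0.35 ]
 [ 0.009  0.35  -0.937]
 [-1.     0.007 -0.007]]
[-85.9, -40.2, -19.5, 4.8, 49.5]
47.41785686421426 0.11966579935326971
```

```bash
python3 -m pendant '[[[2,-2.4,1.3,-0.02,0,0,0],[2,-1.6,0.8,-0.01,0,0,0],[2,0,0,0,0,0,0],[2,0,0,0,0,0,0],[2,0,0,0,0,0,0]]]'
python3 - <<'E'
from h import *
s=manip.read_state();print(R.from_quat(s['eef_rot'],scalar_first=True).as_matrix().round(3))
pic('top','t5');print(slots(cv2.imread('pics/t5.png')));v=manip.read_state()['ee_pos'][:2]-AX;print(185.05-np.degrees(np.arctan2(v[1],v[0])),np.hypot(*v))
E
```

```text
clock: 5.58
ee_pos: [0.4788, 0.1308, 0.101]
eef_rot: [0.587, 0.403, 0.588, -0.384]
contact_force: [-4.3, 1.8, 13.3]
gripper_width: 0.0003
[[ 0.014  0.925  0.38 ]
 [ 0.023  0.38  -0.925]
 [-1.     0.022 -0.016]]
[-86.7, -41.5, -19.6, 3.3, 48.4]
48.59497804542343 0.11930506865997438
```

```bash
python3 -m pendant '[[[1.5,-3.7,1.6,0,-0.016,-0.022,0],[1.5,-3.7,1.6,0,0,0,0],[1.5,-1,0.4,0,0,0,0],[1.5,0,0,0,0,0,0],[1.5,0,0,0,0,0,0]]]'
python3 - <<'E'
from h import *
s=manip.read_state();print(R.from_quat(s['eef_rot'],scalar_first=True).as_matrix().round(3))
pic('top','t6');print(slots(cv2.imread('pics/t6.png')));v=manip.read_state()['ee_pos'][:2]-AX;print(185.05-np.degrees(np.arctan2(v[1],v[0])),np.hypot(*v))
E
```

```text
clock: 6.05
ee_pos: [0.4775, 0.1286, 0.1014]
eef_rot: [0.588, 0.398, 0.587, -0.388]
contact_force: [-3.4, 0.1, 8.6]
gripper_width: 0.0
[[ 0.01   0.924  0.381]
 [ 0.011  0.381 -0.924]
 [-1.     0.013 -0.006]]
[-85.9, -40.2, -19.6, 4.8, 49.5]
47.30719148244748 0.11893401851250313
```

```bash
python3 -m pendant '[[[1.7,-4,1.8,0,-0.006,-0.013,0],[1.7,-4,1.8,0,0,0,0],[1.7,-3,1.4,0,0,0,0],[1.7,0,0,0,0,0,0],[1.7,0,0,0,0,0,0]]]'
python3 - <<'E'
from h import *
s=manip.read_state();print(R.from_quat(s['eef_rot'],scalar_first=True).as_matrix().round(3))
pic('top','t7');print(slots(cv2.imread('pics/t7.png')));v=manip.read_state()['ee_pos'][:2]-AX;print(185.05-np.degrees(np.arctan2(v[1],v[0])),np.hypot(*v))
E
```

```text
clock: 6.52
ee_pos: [0.4751, 0.125, 0.101]
eef_rot: [0.588, 0.399, 0.587, -0.386]
contact_force: [-4.5, 1.3, 13.3]
gripper_width: -0.0002
[[ 0.012  0.924  0.383]
 [ 0.015  0.383 -0.924]
 [-1.     0.017 -0.009]]
[-83.6, -38.3, -19.5, 6.7, 51.6]
45.263909978210194 0.11831928448408727
```

The slots now match the start pattern to about 0.3°, so the plunger is over the next bore. I'll lift straight up to release it.

```bash
python3 -m pendant '[[[-4,0,0,0,0,0,0],[-5,0,0,0,0,0,0],[-8,0,0,0,0,0,0],[-12,0,0,0,0,0,0],[-12,0,0,0,0,0,0]]]'
python3 - <<'E'
from h import *
s=manip.read_state()
pic('top','t8');print(slots(cv2.imread('pics/t8.png')))
pic('wrist','w8');pic('side','s8');im=cv2.imread('pics/s8.png');cv2.imwrite('pics/s8c.png',cv2.resize(im[130:270,150:320],None,fx=4,fy=4,interpolation=cv2.INTER_CUBIC))
E
```

```text
clock: 6.98
ee_pos: [0.4733, 0.1242, 0.1433]
eef_rot: [0.587, 0.399, 0.588, -0.387]
contact_force: [0.3, -0.4, 0.1]
gripper_width: 0.0
[-83.6, -38.5, -19.6, 6.6, 51.6]
```

View pics/w8.png

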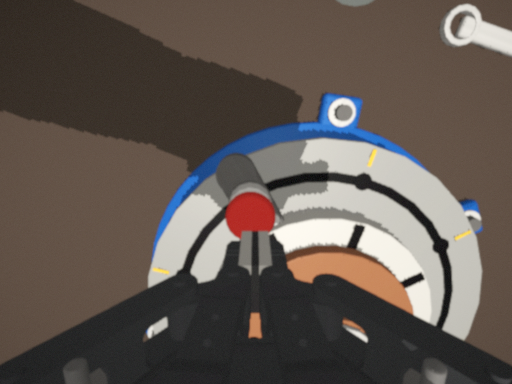

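View pics/s8c.png

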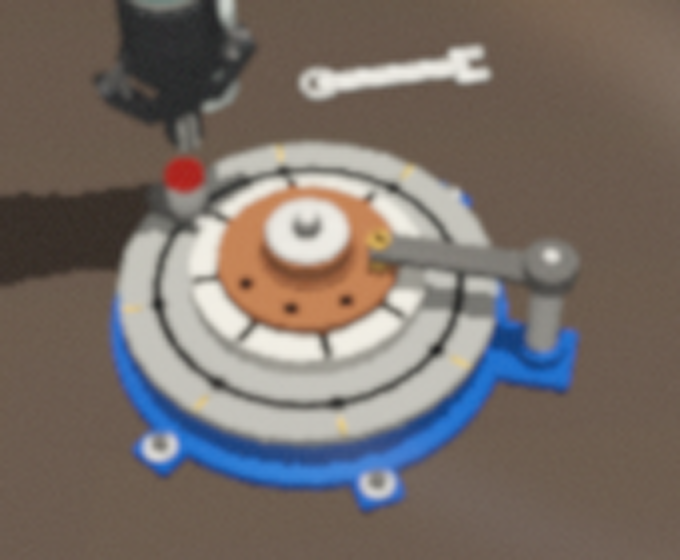

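The wrist view shows the red knob at (251,215), clear of the fingertips. The disc slots line up with the start pattern. I'll move away to measure the knob's height in free view.

```bash
python3 -m pendant '[[[-30,0,0,0,0,0,0],[-30,0,0,0,0,0,0],[-25,0,-25,0,0,0,0],[-10,0,-38,0,0,0,0],[0,0,-38,0,0,0,0]]]'; python3 -m pendant '[[[0,0,-38,0,0,0,0],[0,0,-38,0,0,0,0],[0,0,-38,0,0,0,0],[0,0,-20,0,0,0,0],[0,0,0,0,0,0,0]]]'
python3 - <<'E'
from h import *
for c in('top','side'): pic(c,c+'9')
ax=np.array(AX);A=np.radians(187)
for c,box in(('top',(200,150,300,285)),('side',(150,160,260,250))):
  for n,t in(('0',0),('9',45)):
    im=cv2.imread(f'pics/{c}{n}.png');h=cv2.cvtColor(im,cv2.COLOR_BGR2HSV)
    m=(((h[...,0]<6)|(h[...,0]>172))&(h[...,1]>170)&(h[...,2]>80)).astype(np.uint8)
    x0,y0,x1,y1=box;mm=np.zeros_like(m);mm[y0:y1,x0:x1]=m[y0:y1,x0:x1]
    k,l,st,ce=cv2.connectedComponentsWithStats(mm)
    j=1+np.argmax(st[1:,4]);
    p=[AX[0]+.12*np.cos(A-np.radians(t)),AX[1]+.12*np.sin(A-np.radians(t))]
    print(c,n,st[j],ce[j],'pred out',np.round(proj(c,[*p,.108]),1),'pred .008',np.round(proj(c,[*p,.100]),1))
print(slots(cv2.imread('pics/top9.png')))
im=cv2.imread('pics/side9.png');cv2.imwrite('pics/side9c.png',cv2.resize(im[130:270,150:320],None,fx=4,fy=4))
E
```

```text
clock: 7.55
ee_pos: [0.4336, 0.2135, 0.2374]
eef_rot: [0.583, 0.401, 0.587, -0.392]
contact_force: [0.2, 0.5, -0.4]
gripper_width: -0.0002
clock: 7.97
ee_pos: [0.3791, 0.3472, 0.2365]
eef_rot: [0.583, 0.401, 0.589, -0.391]
contact_force: [0.8, 0.3, -0.3]
gripper_width: -0.0003
top 0 [234 259   8   6  10] [236.8 262.5] pred out [239.8 259.1] pred .008 [239.9 259.3]
top 9 [203 243  11  11  56] [207.55357143 247.33928571] pred out [208.4 247.8] pred .008 [208.7 248.2]
side 0 [184 192   8   8  53] [187.64150943 195.45283019] pred out [187.5 196.1] pred .008 [187.7 197.7]
side 9 [191 169   9   8  61] [195.27868852 172.63934426] pred out [195.1 174.1] pred .008 [195.3 175.8]
[-83.6, -38.5, -19.5, 6.6, 51.6]
```

View pics/side9c.png

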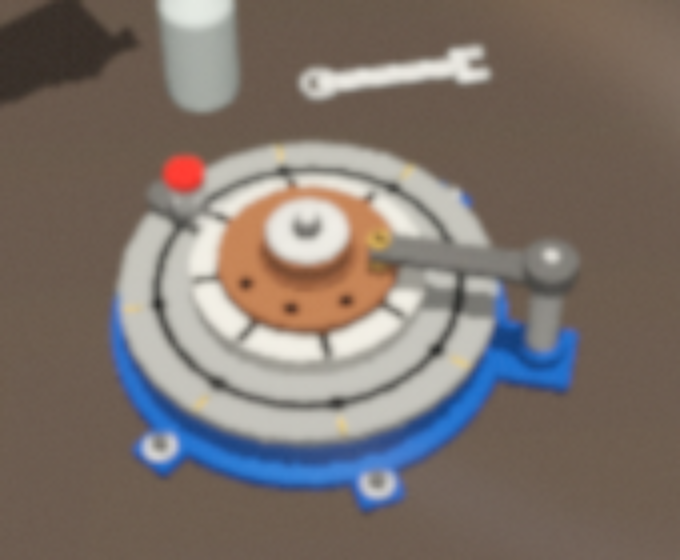

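View pics/top9.png

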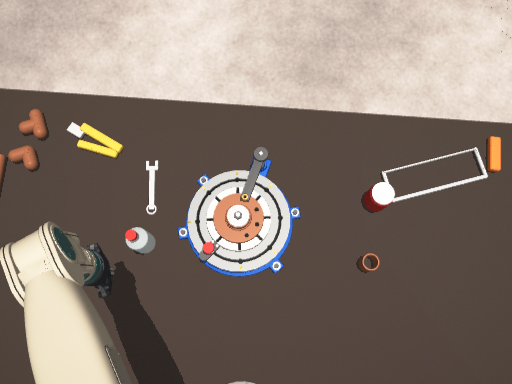

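The top view shows the knob at (208,247), on the next bore. In the side view the knob sits at row 172.6, where 174.1 is predicted for fully out and 175.8 for riding under the ring, so the plunger is out. The loose things are unmoved and the arm is clear, so I'm handing in.

```bash
python3 -c "
from bench import manip
print(manip.finish_job())"
```

```text
the job is handed in; nothing more can be done
None
```

The table is at the next hole clockwise and locked, and the job was handed in at about 8.1 s of the 38 s allowed. I pressed the knob to its stop with the shut fingertips, dragged the table round clockwise, and lifted straight off so the plunger sprang back.

- **Table angle:** the disc slots show about 45.3° (0.79 rad) from the start, and the reading did not change after release.
- **Plunger:** in the side view the knob stands at the fully-out height, not the 8 mm lower height of riding under the ring.
- **Clearance:** the arm is about 24 cm up and away from the table, with contact force near 0. By eye in the last top view, the loose things had not moved.

**What went wrong on the way:**
- The drag overshot the bore by about 3.4° (limit 10°), because the pressed tip crept forward, and my first correction went the wrong way. Two further small corrections backwards fixed it before release.
- The wrist and top cameras disagreed by 2–3 mm on the knob's position. I pressed near the mean of the two.

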